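Key in the clamp knob, index plunger held back

TASK

I am about to free the specimen carriage and shift it to the next index hole. Take the yellow T-handle hex key out of its blue block, seat its tip fully in the hexagon recess of the carriage's black clamp knob and let go of it there, standing ready for me to turn. Then grip the red knob of the sprung index plunger, pull it straight up, fully back, so that its pin is well clear of the seat hole, and finish while still holding it there; leave the objective, the oil bottle and the slide box where they are.

Things in the scene. Friction and masses are not known exactly. Their poses are not given: they have to be found in the camera images.
- stage: Fixed specimen carriage on its rail: white base 130 x 240 x 14 mm (x, y, z), black carriage plate on it (top at 30 mm), aluminium index strip with a row of holes along its +x side (top at 22 mm). Origin: centre of the underside, z up, y along the rail. In this frame the clamp knob stands at (0, -60) mm, the plunger at (48, 55) mm. Turned up to 0.5 rad; left or right of the key block.
- recess (a point): Centre of the mouth of the hexagon recess in the top of the black six-lobed clamp knob (45 mm across, top 68 mm above the bench). Recess: 11.4 mm across flats, 26 mm deep, the top 3 mm flaring at 45 degrees. z up, out of the recess; x points at the middle of a flat (repeats every 60 degrees; lobes lie between). The knob turns stiffly about z (0.03 N m) and need not be turned.
- hex_key: Loose 90 g key. Origin: its tip; z up the shaft. Ball tip 9 mm across, then (from 5 mm) a hexagon 10 mm across flats, one flat facing x; black collar 26 mm across at 24 to 29 mm; yellow bar 80 (x) x 14 x 14 mm, centre at 85 mm. Starts upright in the block, resting on its collar, tip 16 mm above the bench. Fully seated, its collar rests on the knob, tip 24 mm down the recess; it stays there.
- key_block: Fixed blue block 60 x 100 x 40 mm (x, y, z) with a row of three holes along y; the middle one, 14 mm wide and 36 mm deep, holds the key. Origin: centre of the underside. Turned by up to 0.6 rad.
- plunger_grip (a point): Centre of the plunger's red pull knob: upright cylinder 25 mm across, 30 mm high, centre 75 mm above the bench when seated. Below it a brass barrel 18 mm across reaches from 44 to 58 mm above the bench; a steel pin goes down into the index strip. Moves with the plunger; z is up, the pull direction.
- plunger (a joint): How far the plunger is pulled up, m: 0 = pin seated (8 mm deep in its hole), 0.014 = fully back against its stop. The pin leaves the hole at 0.008. A spring draws it down with 6 N when seated, rising to 14 N fully back; it snaps back when let go.
- objective: Bystander: loose aluminium microscope objective with black and blue bands, standing upright, 30 mm across, 48 mm high, 150 g. Origin: centre of its underside.
- oil_bottle: Bystander: loose amber immersion-oil bottle with a black cap, 30 mm across, 65 mm high, 60 g. Origin: centre of its underside.
- slide_box: Bystander: loose blue slide box 50 x 90 x 28 mm, 200 g. Origin: centre of its underside.
Not all that is in view belongs to the job. There is more than one size of the hex_key; the job needs the middle-sized.

How it is judged:
On the way, in this order (a step that is already met when the one before it is completed fails the run):
1. the hex key stands seated in the clamp knob's recess, let go (horizontal distance between hex_key and recess below 0.004 m and z of hex_key in the frame of recess below -0.02 m and angle between hex_key's own z axis and vertical below 0.1 rad and contact force between each of the arm, the fingers and hex_key below 0.1 N), for 0.2 s.
2. the plunger is pulled fully back by the fingers (value of joint plunger above 0.0115 m and contact force between the fingers and plunger above 3 N), for 0.2 s.
At the end, for the whole second after the job is handed in: The gripper's fingers hold the plunger at rest at 11.5 mm or more of its 14 mm travel, while the hex key, touched by nothing of the robot, stands in the clamp knob's recess: tip at least 20 mm below the mouth, within 4 mm of the axis, tilted less than 0.1 rad (all of step 1 and all of step 2 and velocity of joint plunger between -0.01 and 0.01 m/s and contact force between hex_key and plunger below 0.1 N and linear speed of hex_key below 0.02 m/s); the arm keeps its last pose, push and grip.
It fails at once if a bystander is shifted by more than 20 mm (distance of any of objective, oil_bottle, slide_box from where it was at the start of the episode above 0.02 m).
It also fails if it takes over 51 s, if anything falls off the work surface, if the arm or the gripper's body presses on something with over 40 N, if the wrist force passes 120 N, or if a joint passes its speed limit or range.

ROBOT

A 6-joint arm with a two-finger parallel gripper is mounted at the origin on the work surface. World frame = base frame: x ahead of the robot, y to its left, z up, the work surface at z = 0. Lengths are in m, angles in rad, forces in N, time in s.
With the tool pointing down it reaches from about 0.35 to 0.975 m from the base axis. Payload 4.9 kg.
Tool frame: the origin (TCP) lies midway between the tips of the shut fingers; the grasp point (between the pads) lies 19 mm behind it; z points along the fingers, y is the line along which they close (so a half turn about z gives the same grasp; the last joint's range is limited). The gripper opens to 85 mm and grips with 20 to 120 N. Pads are 22 mm wide; open, the fingers measure 114 mm over their backs; the gripper's body (76 mm by 85 mm) begins 54 mm behind the grasp point. The pads swing forward as they close: fully open they stand 13 mm farther back than shut.
Start: joints at [1.04, 0.053, 1.613, -0, 1.476, -0.119], TCP at [0.25, 0.573, 0.211] pointing down, gripper open.
Joint ranges: [-3.01, 3.01], [-1.01, 2.22], [0.06, 2.58], [-1.02, 4.17], [0.09, 2.62], [-3.14, 3.14]. Speed limits (rad/s): [2.57, 2.57, 3.14, 3.14, 3.14, 3.14].

INTERFACE

Orientations are given as a unit quaternion [w, x, y, z].
In Python, from plant import * gives the robot as it stands.
- The arm moves only by the tool jog_arm, never from a script. Its argument "targets" is a list of rows, each a list of 3 entries, a list of its own where there are three numbers: the shift along the tool's x, y, z in units of 25 mm (1.0 is 25 mm), then the turn, a rotation vector about the tool's x, y, z in units of 8 degrees (1.0 is 8 degrees), then the opening in per cent of the stroke, from 0 (shut) to 100 (fully open). A call has 1 to 8 rows; each row is the pose to reach, as a shift and turn from the pose commanded when the call began, along the tool's axes at that moment; what a row does not reach only later rows make up. A row lasts 1/8 s, in which the tool goes at most 62.5 mm and 10.7 degrees, less where a joint would pass 70% of its speed; a pose out of reach is approached as far as the arm can. A call with a gripper value outside its range is refused whole. The fingers move at their own pace and stop on an object; the grip force is fixed at half the most. Time passes only in rows, so rows that repeat a pose let the fingers close. It gives the time, the measured TCP pose, the force, the opening and the grip force at its end, in the units of the state.
- state(): the state, without advancing time (a new reading comes with each control period).
- grab_frame(name): name is "side" or "top" or "wrist"; returns (picture, depth): 384x512x3 uint8, red, green, blue; 384x512 float32, m along the optical axis (not along the pixel's ray), 0 where there is no reading.
- camera_params(name): a dict with "fovy" (degrees; the focal length in pixels is half the picture's height over the tangent of half this angle, whatever the lens; pixels are square), "cx", "cy" (the principal point, pixels), "rvec" (rotation vector, rad) and "tvec" (3), from world to camera coordinates, as OpenCV has them; the wrist camera has in their place "hand_eye" (4x4, takes a point from camera to tool coordinates, whose origin is the TCP and whose axes are the flange's). Camera axes: x right, y down, z forward; pixel columns grow to the right and rows downward; lengths in m; the calibration is good to about 2 mm. A picture is of the moment at which its call begins: read the wrist's pose just before it. camera_params takes no time and is no camera call.
- job_done(): hands the job in; it is judged then, once.
The state is a dict: "time": time; "joint_pos": joint angles; "joint_vel": joint speeds; "joint_efforts": joint torques, N m; "tool_pos": TCP position; "tool_rot": TCP orientation; "contact_force": force on the tool from outside, world axes, zero at the start; "ft_torque": the same for the moment, N m; "gripper_width": opening from 0.0 (shut) to 1.0 (fully open); "grasp_force": force on a finger pad.
Only numpy, scipy, OpenCV 4.12 (cv2) and the standard library are available. Lean on these libraries where they do the work, as an engineer would, in place of code of your own. Each camera call takes 0.05 s, during which the arm holds its last target. There are 200 camera calls.

## Working session

There is one attempt and no reset: what is moved stays moved. The work goes in short steps, Python scripts to look and compute and a tool call to move; the robot and the scene stay as the last step left them, time stands still between calls to the robot, and variables do not carry over. Pictures are saved under pics/ and viewed, at most 10 in all, crops included, and the job is handed in when it is done.

Besides the shell and the picture viewer there is one more tool, called in YAML: its name, and indented under it one key for each argument. jog_arm: Moves the arm, as the interface text tells. Its arguments: {"type":"object","properties":{"targets":{"type":"array"}},"required":["targets"]}

```bash
ls; mkdir -p pics; cat > h.py <<'E'
import numpy as np, cv2
from plant import *
from scipy.spatial.transform import Rotation as R
def save(name,img): cv2.imwrite('pics/'+name,img[:,:,::-1])
def fl(c,h=384): return h/2/np.tan(np.radians(c['fovy'])/2)
def pose(s=None):
    s=s or state(); q=s['tool_rot']; T=np.eye(4)
    T[:3,:3]=R.from_quat([q[1],q[2],q[3],q[0]]).as_matrix(); T[:3,3]=s['tool_pos']; return T
def cam(name,T=None):
    c=camera_params(name); f=fl(c)
    if name=='wrist': M=(pose() if T is None else T)@np.array(c['hand_eye'])
    else:
        M=np.eye(4); r=R.from_rotvec(np.array(c['rvec']).ravel()).as_matrix(); M[:3,:3]=r.T; M[:3,3]=-r.T@np.array(c['tvec']).ravel()
    return c,f,M
def pts(depth,cm):
    c,f,M=cm; v,u=np.mgrid[:depth.shape[0],:depth.shape[1]]
    P=np.stack([(u-c['cx'])/f*depth,(v-c['cy'])/f*depth,depth],-1)
    return P@M[:3,:3].T+M[:3,3]
def ray(u,v,z,cm):
    c,f,M=cm; d=M[:3,:3]@np.array([(u-c['cx'])/f,(v-c['cy'])/f,1]); return M[:3,3]+d*(z-M[2,3])/d[2]
E
python3 - <<'E'
from h import *
s=state(); print(s)
for n in ['top','side','wrist']:
    print(n,camera_params(n))
    p,d=grab_frame(n); save(n+'0.png',p); np.savez('pics/'+n+'0.npz',p=p,d=d,T=pose(s))
    print((d>0).mean())
a=cv2.imread('pics/top0.png');b=cv2.imread('pics/side0.png')
cv2.imwrite('pics/both0.png',np.vstack([a,b])[:, :] if 0 else cv2.resize(np.hstack([a,b]),(800,300)))
E
```

```text
pics
{'time': 0.0, 'joint_pos': array([ 1.04001370e+00,  5.33706225e-02,  1.61430600e+00, -4.17536515e-05,
        1.47597799e+00, -1.19009281e-01]), 'joint_vel': array([ 7.90969508e-05,  1.05724613e-03,  5.27134334e-04,  6.57582673e-04,
        9.82651011e-04, -5.57237522e-04]), 'joint_efforts': array([-9.32474832e-04, -3.93717992e+01, -3.70159185e+01, -1.92567295e-04,
        7.33432593e-03,  1.28542510e-05]), 'tool_pos': array([0.2498244 , 0.57217319, 0.20994735]), 'tool_rot': array([-3.09405256e-04,  2.04433121e-01,  9.78879990e-01, -9.83675992e-04]), 'contact_force': array([ 0.42101604, -0.28898544,  0.19990546]), 'ft_torque': array([ 0.01629974, -0.01124137, -0.01798409]), 'grasp_force': 0.0, 'gripper_width': 0.999393955503167}
top {'fovy': 57.263824087401126, 'cx': 257.79413657871305, 'cy': 190.4486816716478, 'rvec': array([ 2.19286519, -2.13334088,  0.14282438]), 'tvec': array([-0.06848598,  0.57890196,  0.6927599 ])}
0.995941162109375
side {'fovy': 55.09324625018235, 'cx': 256.58066812142283, 'cy': 190.56652568090342, 'rvec': array([ 0.28758519, -2.69781045,  1.37089328]), 'tvec': array([0.55164292, 0.17133202, 0.67214887])}
0.9960072835286459
wrist {'fovy': 65.40252446216486, 'cx': 258.08221024217204, 'cy': 189.73880788845648, 'hand_eye': array([[ 2.74183696e-04, -9.59673585e-01, -2.81116585e-01,
         6.95958214e-02],
       [ 9.99999954e-01,  2.99931560e-04, -4.85660140e-05,
         9.36218909e-06],
       [ 1.30923257e-04, -2.81116559e-01,  9.59673623e-01,
        -1.63092502e-01],
       [ 0.00000000e+00,  0.00000000e+00,  0.00000000e+00,
         1.00000000e+00]])}
0.9958953857421875
```

View pics/top0.png

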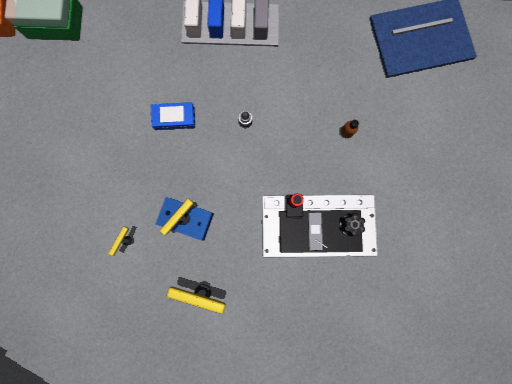

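View pics/side0.png

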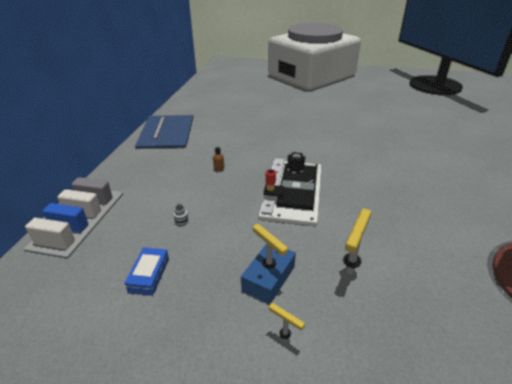

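Top view: yellow bars at (178,217), sitting in the blue block; (118,241), the small key; and (196,300), the large key. The key I want is the one at (178,217). The clamp knob is at (351,224), the red plunger knob at (297,200), and the bystanders at (173,115), (246,119) and (350,128). Next I'll measure these positions.

```bash
cat > m.py <<'E'
from h import *
def comps(m,minpx=15):
    n,l,st,c=cv2.connectedComponentsWithStats(m.astype(np.uint8)); return [(l==i) for i in range(1,n) if st[i,4]>=minpx]
for n in ['top','side']:
    z=np.load(f'pics/{n}0.npz'); p,d=z['p'],z['d']; cm=cam(n); P=pts(d,cm); hsv=cv2.cvtColor(p,cv2.COLOR_RGB2HSV)
    H,S,V=[hsv[...,i].astype(int) for i in range(3)]
    print(n,'campos',cm[2][:3,3].round(3))
    for nm,m in {'yellow':(H>18)&(H<35)&(S>150)&(V>80),'red':((H<8)|(H>172))&(S>150)&(V>80),'blue':(H>100)&(H<125)&(S>150)&(V>60),'white':(S<40)&(V>190)}.items():
        for c in comps(m,30):
            q=P[c]; vv,uu=np.nonzero(c); x,y=q[:,0],q[:,1]
            if not(0.1<np.median(x)<1 and abs(np.median(y))<1): continue
            zt=np.percentile(q[:,2],80); rect=cv2.minAreaRect(np.c_[uu,vv].astype(np.float32))
            top=q[q[:,2]>zt-.006]; r2=cv2.minAreaRect((top[:,:2]*1000).astype(np.float32))
            print(nm,c.sum(),'px',uu.mean().round(1),vv.mean().round(1),'med',np.median(q,0).round(4),'zpc',np.percentile(q[:,2],[5,50,80,95]).round(3),'rect mm',np.round(r2[0],1),np.round(r2[1],1),round(r2[2],1))
z=np.load('pics/top0.npz');P=pts(z['d'],cam('top'))
for u,v in [(351,224),(345,224),(358,226),(297,200),(315,245),(268,250),(100,150),(172,212),(195,230),(340,235)]: print(u,v,P[v,u].round(4))
E
python3 m.py
python3 -c "
import cv2;a=cv2.imread('pics/top0.png');
cv2.imwrite('pics/c1.png',cv2.resize(a[180:280,90:390],None,fx=2.66,fy=2.66,interpolation=cv2.INTER_CUBIC))"
```

```text
top campos [ 0.492 -0.046  0.759]
yellow 327 px 176.5 216.5 med [0.5183 0.0969 0.1087] zpc [0.105 0.109 0.11  0.111] rect mm [521.3  40.5] [ 64.2 171.7] 1.9
yellow 170 px 118.2 240.6 med [0.4706 0.2146 0.0695] zpc [0.065 0.07  0.071 0.072] rect mm [491.9  96.2] [ 50.  280.7] 10.1
yellow 647 px 195.7 299.7 med [0.3737 0.0518 0.1211] zpc [0.116 0.121 0.122 0.123] rect mm [404.5   6.3] [ 86.2 185.2] 34.0
red 65 px 296.1 199.6 med [ 0.5572 -0.1237  0.0912] zpc [0.089 0.091 0.092 0.093] rect mm [ 558.5 -126.4] [21.3 21.2] 1.7
blue 546 px 215.6 18.0 med [0.9483 0.0485 0.0555] zpc [0.02  0.056 0.057 0.058] rect mm [739.6  13.2] [508.   34.7] 9.6
blue 672 px 172.7 116.5 med [0.7332 0.1322 0.0284] zpc [0.01  0.028 0.03  0.031] rect mm [622.   75.3] [342.6  97.5] 27.2
blue 355 px 167.8 210.1 med [0.5367 0.1311 0.0412] zpc [0.039 0.041 0.042 0.043] rect mm [506.   51.2] [194.9  58.7] 73.2
blue 706 px 195.1 223.3 med [0.5069 0.0713 0.0411] zpc [0.038 0.041 0.042 0.043] rect mm [499.4  34. ] [157.7  59.2] 72.4
white 316 px 190.9 12.0 med [0.9583 0.1011 0.0565] zpc [0.055 0.056 0.057 0.058] rect m
[... 1925 characters left out ...]
.2] 2.3
white 198 px 76.5 195.0 med [0.969  0.0019 0.0556] zpc [0.054 0.056 0.056 0.057] rect mm [705.8 253.9] [ 61.1 789.6] 46.2
white 276 px 46.4 224.5 med [0.9687 0.1015 0.0557] zpc [0.054 0.056 0.056 0.057] rect mm [709. 304.] [ 58.8 722.6] 52.1
white 350 px 146.0 264.7 med [0.7438 0.136  0.028 ] zpc [0.027 0.028 0.029 0.029] rect mm [743.9 135.8] [33.5 49.4] 5.6
351 224 [ 0.5155 -0.2373  0.0662]
345 224 [ 0.5153 -0.2259  0.0648]
358 226 [ 0.5119 -0.2501  0.0697]
297 200 [ 0.5575 -0.1273  0.0914]
315 245 [ 0.4719 -0.1727  0.0315]
268 250 [ 0.4584 -0.0774  0.0135]
100 150 [0.6645 0.2954 0.    ]
172 212 [0.5309 0.1211 0.0398]
195 230 [0.4957 0.0723 0.0413]
340 235 [ 0.4936 -0.2243  0.0307]
```

View pics/c1.png

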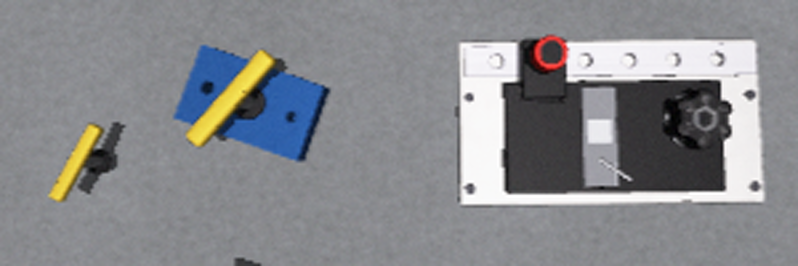

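The crop confirms the choice: the bar on the blue block is the middle-sized one. Its top is at about 0.108 m, which matches 16+92 mm. The other two keys stand loose, with bar tops at 70 and 121 mm. Next I'll work out the approach pose.

```bash
cat >> h.py <<'E'
def bar(p,d,cm,zt,lo=18,hi=35):
    hsv=cv2.cvtColor(p,cv2.COLOR_RGB2HSV); P=pts(d,cm)
    m=cv2.inRange(hsv,(lo,130,70),(hi,255,255))
    n,l,st,c=cv2.connectedComponentsWithStats(m); out=[]
    for i in range(1,n):
        if st[i,4]<100: continue
        k=(l==i)&(abs(P[...,2]-zt)<.005)
        if k.sum()<60: continue
        v,u=np.nonzero(k); g=np.array([ray(a,b,zt,cm) for a,b in zip(u,v)])
        r=cv2.minAreaRect((g[:,:2]*1000).astype(np.float32)); bx=cv2.boxPoints(r); e=[bx[1]-bx[0],bx[2]-bx[1]]
        e=max(e,key=np.linalg.norm); out.append((np.array(r[0]).round(1),np.array(r[1]).round(1),round(np.degrees(np.arctan2(e[1],e[0]))%180,1),P[k][:,2].mean().round(4)))
    return out
def go(pos,ydeg,T=None):
    """TCP target, tool pointing straight down, tool y at world angle ydeg (mod 180, nearest)"""
    T=pose() if T is None else T; best=None
    for a in (ydeg,ydeg+180):
        y=np.array([np.cos(np.radians(a)),np.sin(np.radians(a)),0]); z=np.array([0,0,-1.]); Rm=np.c_[np.cross(y,z),y,z]
        w=R.from_matrix(T[:3,:3].T@Rm).as_rotvec(degrees=True)
        if best is None or np.linalg.norm(w)<np.linalg.norm(best): best=w
        print('   alt',a,(w/8).round(2))
    print('shift',(T[:3,:3].T@(np.array(pos)-T[:3,3])/.025).round(3),'turn',(best/8).round(3))
E
python3 - <<'E'
from h import *
for n in ['top','side']:
    z=np.load(f'pics/{n}0.npz'); cm=cam(n); print(n,bar(z['p'],z['d'],cm,.108))
z=np.load('pics/top0.npz'); cm=cam('top'); hsv=cv2.cvtColor(z['p'],cv2.COLOR_RGB2HSV); P=pts(z['d'],cm)
m=(cv2.inRange(hsv,(100,130,50),(125,255,255))>0)&(abs(P[...,2]-.04)<.005)&(P[...,0]<.6)&(P[...,1]>0)
print('block',cv2.minAreaRect((P[m][:,:2]*1000).astype(np.float32)))
m=(hsv[...,1]<40)&(hsv[...,2]>150)&(abs(P[...,2]-.017)<.012)&(P[...,1]<0)&(P[...,0]<.65)
print('stage',cv2.minAreaRect((P[m][:,:2]*1000).astype(np.float32)))
print(pose().round(3))
go([.515,.1,.21],130.)
E
```

```text
top [(array([519. ,  96.9]), array([14. , 78.8]), np.float32(141.1), np.float64(0.1085))]
side [(array([520.2, 100.9]), array([14.4, 79.5]), np.float32(141.4), np.float64(0.1068))]
block ((519.1488647460938, 97.45838928222656), (99.22758483886719, 59.689693450927734), 72.50013732910156)
stage ((513.010009765625, -185.04150390625), (128.74172973632812, 242.91192626953125), 1.5903820991516113)
[[-0.916  0.4   -0.001  0.25 ]
 [ 0.4    0.916 -0.001  0.572]
 [ 0.    -0.002 -1.     0.21 ]
 [ 0.     0.     0.     1.   ]]
   alt 130.0 [-0.01 -0.01 -7.95]
   alt 310.0 [-1.000e-02  1.000e-02  1.455e+01]
shift [-17.28  -13.068   0.027] turn [-0.009 -0.008 -7.949]
```

```bash
python3 - <<'E'
from h import *
go([.519,.098,.20],51.2)
E
```

```text
alt 51.2 [-0.01  0.    1.9 ]
   alt 231.2 [-0.00e+00 -2.00e-02 -2.06e+01]
shift [-17.459 -13.077   0.427] turn [-0.012  0.     1.901]
```

jog_arm:
  targets:
    - [[-17.46,-13.08,0.4],[0,0,1.9],100]
    - [[-17.46,-13.08,0.4],[0,0,1.9],100]
    - [[-17.46,-13.08,0.4],[0,0,1.9],100]
    - [[-17.46,-13.08,0.4],[0,0,1.9],100]
    - [[-17.46,-13.08,0.4],[0,0,1.9],100]
    - [[-17.46,-13.08,0.4],[0,0,1.9],100]
    - [[-17.46,-13.08,0.4],[0,0,1.9],100]
    - [[-17.46,-13.08,0.4],[0,0,1.9],100]

```text
time: 1.15
tool_pos: [0.4974, 0.136, 0.2019]
tool_rot: [0.0, 0.332, 0.943, 0.0]
contact_force: [0.4, 0.2, -0.1]
gripper_width: 0.998
grasp_force: 0.0
```

```bash
cat > look.py <<'E'
from h import *
import sys
T=pose(); p,d=grab_frame('wrist'); cm=cam('wrist',T); save(sys.argv[1]+'.png',p); np.savez('pics/'+sys.argv[1]+'.npz',p=p,d=d,T=T)
print(state()['tool_pos'].round(4),np.degrees(np.arctan2(T[1,1],T[0,1])).round(1))
E
python3 - <<'E'
from h import *
go([.519,.098,.20],51.2)
E
```

```text
alt 51.2 [0. 0. 0.]
   alt 231.2 [ -0.    0.  -22.5]
shift [-1.627 -0.643  0.076] turn [0.003 0.001 0.   ]
```

jog_arm:
  targets:
    - [[-1.63,-0.64,0],[0,0,0],100]
    - [[-1.63,-0.64,0],[0,0,0],100]
    - [[-1.63,-0.64,0],[0,0,0],100]

```text
time: 1.52
tool_pos: [0.5181, 0.1003, 0.2017]
tool_rot: [-0.001, 0.332, 0.943, 0.0]
contact_force: [-0.4, 0.9, 0.4]
gripper_width: 0.998
grasp_force: 0.0
```

```bash
python3 look.py w1; python3 - <<'E'
from h import *
z=np.load('pics/w1.npz'); cm=cam('wrist',z['T']); print(bar(z['p'],z['d'],cm,.108)); print(z['T'].round(3))
E
```

```text
[0.518  0.1007 0.2017] 51.2
[(array([383.7,  52. ]), array([102.1,  15. ]), np.float32(83.3), np.float64(0.1106)), (array([521.3,  97. ]), array([12.4, 78.1]), np.float32(140.8), np.float64(0.1081))]
[[-0.779  0.627 -0.001  0.518]
 [ 0.627  0.779  0.     0.1  ]
 [ 0.001 -0.    -1.     0.202]
 [ 0.     0.     0.     1.   ]]
```

View pics/w1.png

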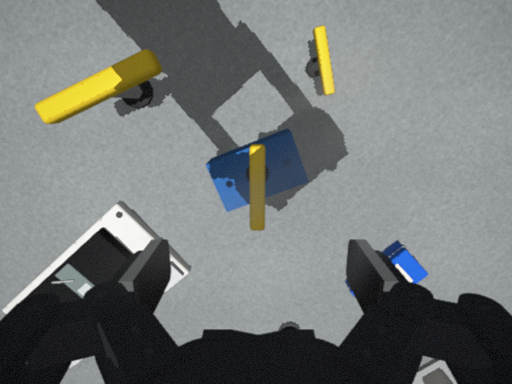

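The wrist view shows the key's bar at (258,187) on the blue block, aligned between the fingers. All three cameras agree to within 2 to 4 mm, around (0.520, 0.0975), so I'll descend and close.

```bash
python3 - <<'E'
from h import *
go([.5203,.0975,.081],50.9)
E
```

```text
alt 50.9 [-0.   -0.01  0.05]
   alt 230.9 [ 1.000e-02 -0.000e+00 -2.245e+01]
shift [-0.157 -0.043  4.829] turn [-0.001 -0.006  0.045]
```

jog_arm:
  targets:
    - [[-0.06,0,2.4],[0,0,0],80]
    - [[-0.06,0,4.0],[0,0,0],70]
    - [[-0.06,0,4.8],[0,0,0],60]
    - [[-0.06,0,4.8],[0,0,0],50]

```text
time: 2.08
tool_pos: [0.5185, 0.0998, 0.0809]
tool_rot: [-0.001, 0.331, 0.943, -0.0]
contact_force: [-0.0, 0.4, 0.1]
gripper_width: 0.505
grasp_force: 0.0
```

```bash
python3 - <<'E'
from h import *
go([.5203,.0975,.081],50.9)
E
```

```text
alt 50.9 [-0.01 -0.01  0.05]
   alt 230.9 [ 2.000e-02 -2.000e-02 -2.245e+01]
shift [-0.112 -0.027 -0.003] turn [-0.012 -0.015  0.049]
```

jog_arm:
  targets:
    - [[-0.11,-0.03,0],[0,0,0.04],40]
    - [[-0.11,-0.03,0],[0,0,0.04],0]
    - [[-0.11,-0.03,0],[0,0,0.04],0]
    - [[-0.11,-0.03,0],[0,0,0.04],0]
    - [[-0.11,-0.03,0],[0,0,0.04],0]

```text
time: 2.7
tool_pos: [0.5231, 0.0966, 0.0844]
tool_rot: [0.002, 0.335, 0.942, 0.001]
contact_force: [-0.6, -0.5, 5.5]
gripper_width: 0.133
grasp_force: 58.7
```

jog_arm:
  targets:
    - [[0,0,-0.4],[0,0,0],0]
    - [[0,0,-0.9],[0,0,0],0]
    - [[0,0,-1.5],[0,0,0],0]
    - [[0,0,-2.5],[0,0,0],0]
    - [[0,0,-3.6],[0,0,0],0]
    - [[0,0,-3.6],[0,0,0],0]

```text
time: 3.45
tool_pos: [0.5233, 0.0968, 0.1756]
tool_rot: [0.003, 0.335, 0.942, 0.001]
contact_force: [0.0, -0.1, 0.1]
gripper_width: 0.129
grasp_force: 58.7
```

```bash
python3 look.py w2; python3 - <<'E'
from h import *
p,d=grab_frame('side'); save('s2.png',p); np.savez('pics/s2.npz',p=p,d=d)
z=np.load('pics/w2.npz'); a=z['p']; save('w2s.png',np.hstack([a[100:384,100:450],p[130:414 if 0 else 384,180:480][:254] if 0 else np.pad(p[130:384,180:480],((0,30),(0,0),(0,0)))]))
print(pose().round(4))
E
```

```text
[0.5221 0.0967 0.1734] 50.9
[[-0.7759  0.6308 -0.      0.5212]
 [ 0.6308  0.7759 -0.      0.0967]
 [ 0.     -0.     -1.      0.1719]
 [ 0.      0.      0.      1.    ]]
```

View pics/w2s.png

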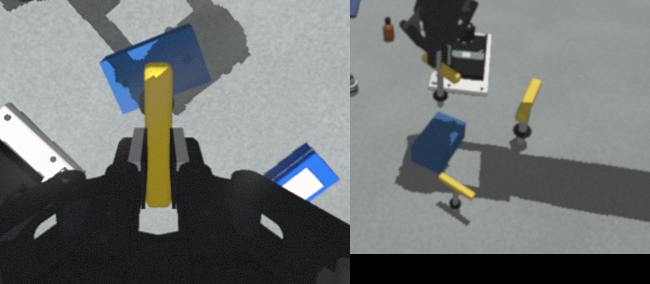

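```bash
cat > key.py <<'E'
from h import *
import sys
def keyintool(f):
    z=np.load(f); T=z['T']; cm=cam('wrist',T); P=(pts(z['d'],cm)-T[:3,3])@T[:3,:3]
    h=cv2.cvtColor(z['p'],cv2.COLOR_RGB2HSV); m=cv2.inRange(h,(18,130,50),(35,255,255))>0
    m&=(abs(P[...,1])<.012)&(P[...,2]<.0)&(P[...,2]>-.06); q=P[m]; v,u=np.nonzero(m)
    zt=np.median(q[:,2]); A=np.c_[q[:,0],np.ones(len(q))]; k=abs(q[:,2]-zt)<.004; c=np.linalg.lstsq(A[k],q[k,2],rcond=None)[0]
    cx=camera_params('wrist'); print('bar x',q[k,0].min().round(4),q[k,0].max().round(4),'y',np.percentile(q[k,1],[2,50,98]).round(4),'ztop',zt.round(4),'slope',c.round(4),k.sum(),'rows',v.min(),v.max())
    yy=np.polyfit(q[k,0],q[k,1],1); print('yaw slope deg',np.degrees(yy).round(2))
keyintool(sys.argv[1])
E
python3 key.py pics/w2.npz
python3 - <<'E'
from h import *
cm=cam('top'); k=ray(355,224.4,.068,cm); print(k)
go([.569,-.289,.195],50.9)
E
```

```text
bar x -0.0388 0.0408 y [-0.0056  0.0005  0.0067] ztop -0.0239 slope [ 0.0019 -0.0238] 3436 rows 163 306
yaw slope deg [-0.3   0.04]
[ 0.5149129  -0.24468804  0.068     ]
   alt 50.9 [-0. -0. -0.]
   alt 230.9 [-0.   0.  22.5]
shift [-11.215 -10.765  -0.924] turn [-0.    -0.    -0.001]
```

jog_arm:
  targets:
    - [[0,-1,-1],[0,0,0],0]
    - [[-11.2,-10.75,-1],[0,0,0],0]
    - [[-11.2,-10.75,-1],[0,0,0],0]
    - [[-11.2,-10.75,-1],[0,0,0],0]
    - [[-11.2,-10.75,-1],[0,0,0],0]
    - [[-11.2,-10.75,-1],[0,0,0],0]
    - [[-11.2,-10.75,-1],[0,0,0],0]
    - [[-11.2,-10.75,-1],[0,0,0],0]

```text
time: 4.55
tool_pos: [0.5679, -0.2916, 0.1942]
tool_rot: [-0.002, 0.337, 0.942, 0.0]
contact_force: [-0.1, 0.3, -1.1]
gripper_width: 0.136
grasp_force: 58.8
```

jog_arm:
  targets:
    - [[0,0,0],[0,0,0],0]
    - [[0,0,0],[0,0,0],0]

```text
time: 4.8
tool_pos: [0.5688, -0.2869, 0.1963]
tool_rot: [-0.001, 0.334, 0.943, 0.0]
contact_force: [0.4, -0.1, -0.2]
gripper_width: 0.129
grasp_force: 58.8
```

```bash
python3 look.py w3; python3 key.py pics/w3.npz; python3 -c "
import cv2;a=cv2.imread('pics/w3.png')
cv2.imwrite('pics/w3c.png',cv2.resize(a[0:260,100:420],None,fx=2.3,fy=2.3,interpolation=cv2.INTER_CUBIC))"
```

```text
[ 0.569  -0.2869  0.1967] 51.0
bar x -0.0389 0.0408 y [-0.0055  0.0005  0.0065] ztop -0.0239 slope [ 0.0019 -0.0238] 3369 rows 163 306
yaw slope deg [-0.26  0.04]
```

View pics/w3c.png

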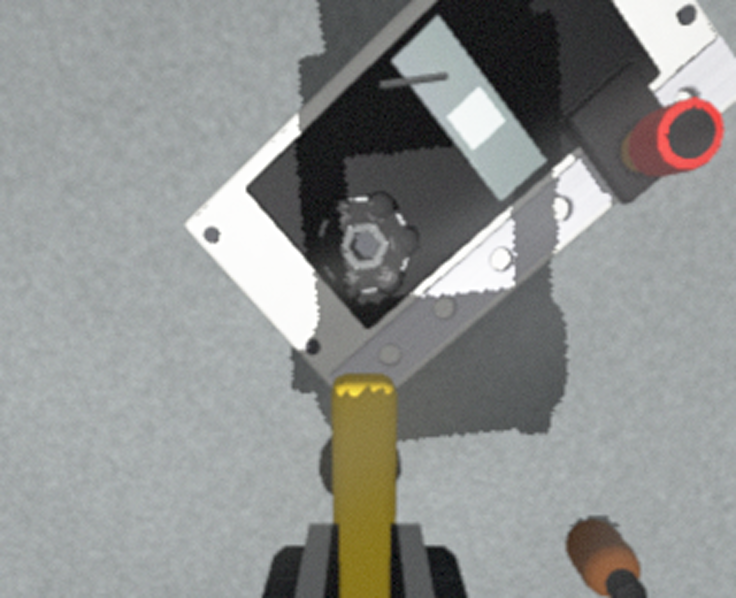

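The wrist view shows the recess ring at crop (365,245), which is full-image pixel (258.7,106.5). The plunger's red knob is to the upper right. I'll fit the hexagon's centre and angle.

```bash
python3 - <<'E'
from h import *
z=np.load('pics/w3.npz'); T=z['T']; cm=cam('wrist',T); p=z['p']; P=pts(z['d'],cm)
g=cv2.cvtColor(p,cv2.COLOR_RGB2GRAY)
print('knob top z',P[100:113,248:270,2].round(3)[::4,::5])
print(g[94:120:1,246:272:1])
for th in (60,75,90):
    m=np.zeros_like(g); m[92:121,244:274]=(g[92:121,244:274]>th)
    cs,_=cv2.findContours(m,cv2.RETR_EXTERNAL,cv2.CHAIN_APPROX_NONE)
    for c in cs:
        if cv2.contourArea(c)<80: continue
        w=np.array([ray(u,v,.068,cm)[:2] for u,v in c[:,0]])*1000
        ctr=cv2.minEnclosingCircle(w.astype(np.float32)); M=cv2.moments(w.astype(np.float32).reshape(-1,1,2)); c0=np.array([M['m10'],M['m01']])/M['m00']
        a=np.arctan2(*(w-c0).T[::-1]); r=np.linalg.norm(w-c0,axis=1); ph=np.sum((r-r.mean())*np.exp(6j*a))/len(r)
        print(th,len(c),'circ',np.round(ctr[0],1),round(ctr[1],2),'cent',c0.round(1),'vertex ang',np.degrees(np.angle(ph))/6,'amp',abs(ph).round(2))
E
```

```text
knob top z [[0.068 0.066 0.066 0.067 0.068]
 [0.069 0.052 0.044 0.042 0.069]
 [0.065 0.042 0.042 0.043 0.068]
 [0.069 0.067 0.043 0.066 0.069]]
[[ 22  38  87 119 118 112 103  85  85  89  87  87  84  88 103 111 104  93
   80  80  78  72  75  84  85  87]
 [ 28  61 102 117 105  98  88  83  84  87  85  82  81  80  88 108 108  95
   95 101 103  85  82  83  79  86]
 [ 25  48  92 109  92  90  83  84  87  85  87  87  91  92  91  90  95  85
   92 102  96  86  86  86  85  83]
 [ 25  32  78  95  87  90  97  91 108 116 117 125 129 139 146 136 126 116
   87  88  86  85  84  84  83  81]
 [ 26  57  81  87  90 144 164 120 127 151 154 150 160 159 162 171 177 151
  111  84  83  84  85  87  86  85]
 [ 25  42  69  85 100 152 175 153 153 161 161 158 155 157 160 169 174 165
  133  88  83  87  85  82  84  86]
 [ 27  24  44  73 108 150 162 157 154 153 151 145 143 130 145 167 163 164
  150 109  89  89  86  86  92  91]
 [ 24  32  24  67 124 155 160 143 105 101 113 128 127 124 128 137 149 165
  163 144 109  87  86  86  88  85]
 [ 35  33  39  75 129 157 157 136 107 110 118 122 122 122 123 121 145 171
  166 160 
[... 1459 characters left out ...]
  78 100 103 120 167 172 146 155 152 148 138 132 130 114
  100 111 123 130 122 104  97  94]
 [ 64  63  59  64  69  90 108 110 128 123 112 118 111 110 109  96 101  93
   98 106 120 125 120 111 105 103]
 [ 62  63  63  63  86 111 122 122 115 103  99  98  98  93  96  99  97 100
   95 106 128 141 134 139 127 105]
 [ 64  66  67  69  98 128 135 131 114 102  97 101  96  98  95  94  97 104
  104 102 125 130 138 151 134 120]]
60 114 circ [ 518.1 -244.6] 18.59 cent [ 519.3 -243.4] vertex ang -24.22241329836402 amp 0.12
75 109 circ [ 518.9 -242.9] 16.97 cent [ 519.4 -242.8] vertex ang -6.001064185249963 amp 0.24
90 93 circ [ 521.2 -243.5] 14.71 cent [ 521.1 -244.5] vertex ang 12.681047754207796 amp 0.21
```

```bash
python3 - <<'E'
from h import *
z=np.load('pics/w3.npz'); T=z['T']; cm=cam('wrist',T); p=z['p']
G=cv2.resize(p[88:126,238:280],None,fx=8,fy=8,interpolation=cv2.INTER_CUBIC); g=cv2.GaussianBlur(cv2.cvtColor(G,cv2.COLOR_RGB2GRAY),(0,0),3)
for th in (125,132,140):
    m=cv2.morphologyEx((g>th).astype(np.uint8),cv2.MORPH_OPEN,np.ones((13,13)))
    cs,_=cv2.findContours(m,cv2.RETR_EXTERNAL,cv2.CHAIN_APPROX_NONE); c=max(cs,key=cv2.contourArea)
    uv=(c[:,0]+.5)/8-.5+[238,88]; w=np.array([ray(u,v,.068,cm)[:2] for u,v in uv])*1000
    w=cv2.convexHull(w.astype(np.float32))[:,0]; t=np.linspace(0,1,len(w)+1)
    w=np.c_[[np.interp(np.arange(0,1,.0005),np.r_[0,np.cumsum(np.linalg.norm(np.diff(np.r_[w,w[:1]],axis=0),axis=1))]/cv2.arcLength(w,True),np.r_[w[:,i],w[:1,i]]) for i in (0,1)]].T
    M=cv2.moments(w.astype(np.float32).reshape(-1,1,2)); c0=np.array([M['m10'],M['m01']])/M['m00']
    a=np.arctan2(*(w-c0).T[::-1]); r=np.linalg.norm(w-c0,axis=1); ph=np.sum((r-r.mean())*np.exp(6j*a))/len(r)
    print(th,'cent',c0.round(1),'r',r.min().round(2),r.max().round(2),'area px',(uv.mean(0)).round(1),'vertex ang mod60',np.degrees(np.angle(ph))/6,'amp',abs(ph).round(2))
E
```

```text
125 cent [ 518.2 -245.1] r 8.7 10.5 area px [257.7 106.7] vertex ang mod60 -1.2109190242827332 amp 0.18
132 cent [ 518.2 -245.1] r 8.5 10.33 area px [257.8 106.6] vertex ang mod60 -1.0321918783240835 amp 0.18
140 cent [ 518.2 -245.1] r 8.34 10.16 area px [257.9 106.5] vertex ang mod60 -1.298292347466055 amp 0.18
```

```bash
python3 - <<'E'
from h import *
go([.5183,-.2458,.150],58.8)
E
```

```text
alt 58.8 [ 0.   -0.   -0.98]
   alt 238.8 [-1.000e-02 -0.000e+00  2.152e+01]
shift [2.611e+00 1.000e-03 1.871e+00] turn [ 0.001 -0.005 -0.977]
```

jog_arm:
  targets:
    - [[2.0,0,0.5],[0,0,-0.98],0]
    - [[2.61,0,1.85],[0,0,-0.98],0]
    - [[2.61,0,1.85],[0,0,-0.98],0]
    - [[2.61,0,1.85],[0,0,-0.98],0]
    - [[2.61,0,1.85],[0,0,-0.98],0]

```text
time: 5.48
tool_pos: [0.52, -0.2482, 0.1529]
tool_rot: [0.002, 0.269, 0.963, -0.001]
contact_force: [-0.5, -0.5, -1.2]
gripper_width: 0.134
grasp_force: 58.8
```

```bash
python3 look.py w4;python3 key.py pics/w4.npz; python3 - <<'E'
from h import *
p,d=grab_frame('side'); save('s4.png',p); t,d2=grab_frame('top')
a=cv2.resize(p[110:230,230:350],None,fx=4.5,fy=4.5,interpolation=cv2.INTER_CUBIC)[:, :390]; b=cv2.resize(t[170:290,300:400],None,fx=4.5,fy=4.5)[:,:400]
save('s4c.png',np.hstack([a,b]))
go([.5183,-.2458,.150],58.8)
E
```

```text
[ 0.5198 -0.2482  0.1527] 58.7
bar x -0.0385 0.0407 y [-0.0055  0.0008  0.0063] ztop -0.0239 slope [ 0.0029 -0.0238] 2980 rows 162 306
yaw slope deg [0.68 0.04]
   alt 58.8 [-0.    0.01 -0.01]
   alt 238.8 [2.000e-02 0.000e+00 2.249e+01]
shift [0.081 0.053 0.078] turn [-0.001  0.013 -0.011]
```

View pics/s4c.png

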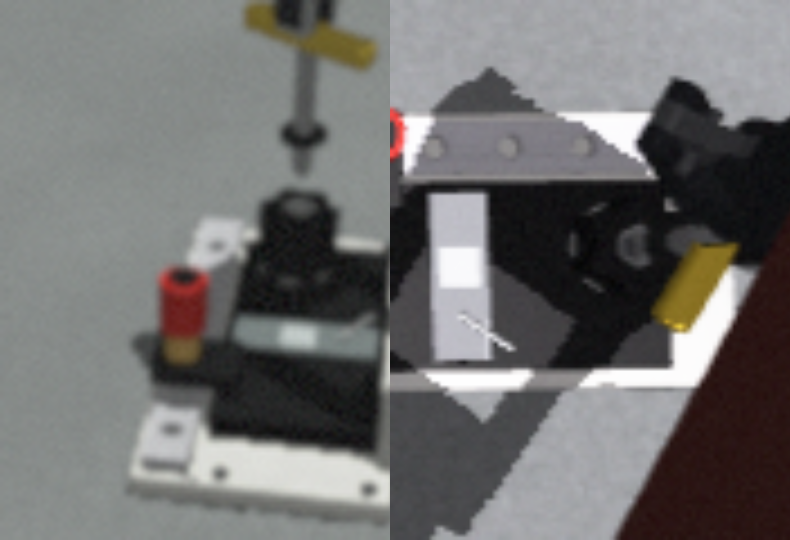

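Side crop: the key tip at (302,172) hangs right above the recess mouth at (298,205). I'll correct the small offset and lower it in stages.

jog_arm:
  targets:
    - [[0.08,0.05,0.1],[0,0,0],0]
    - [[0.08,0.05,0.3],[0,0,0],0]
    - [[0.08,0.05,0.5],[0,0,0],0]
    - [[0.08,0.05,0.7],[0,0,0],0]
    - [[0.08,0.05,0.9],[0,0,0],0]
    - [[0.08,0.05,0.9],[0,0,0],0]

```text
time: 6.38
tool_pos: [0.5175, -0.245, 0.1278]
tool_rot: [-0.0, 0.27, 0.963, 0.0]
contact_force: [0.9, 0.8, -1.4]
gripper_width: 0.128
grasp_force: 58.7
```

```bash
python3 look.py w5;python3 key.py pics/w5.npz; python3 - <<'E'
from h import *
print(state()['contact_force']); go([.5183,-.2458,.112],58.8)
E
```

```text
[ 0.5175 -0.245   0.128 ] 58.7
bar x -0.0384 0.0406 y [-0.0056  0.0007  0.0066] ztop -0.0238 slope [ 0.0115 -0.0238] 3318 rows 162 306
yaw slope deg [0.25 0.03]
[ 1.54039308 -0.12076782 -0.89966327]
   alt 58.8 [ 0.   -0.   -0.01]
   alt 238.8 [-0.   -0.   22.49]
shift [-0.045 -0.009  0.639] turn [ 0.003 -0.002 -0.009]
```

jog_arm:
  targets:
    - [[0,0,0.15],[0,0,0],0]
    - [[0,0,0.3],[0,0,0],0]
    - [[0,0,0.45],[0,0,0],0]
    - [[0,0,0.6],[0,0,0],0]
    - [[0,0,0.6],[0,0,0],0]

```text
time: 7.05
tool_pos: [0.5172, -0.2451, 0.1127]
tool_rot: [-0.0, 0.27, 0.963, 0.0]
contact_force: [1.0, 1.1, -1.3]
gripper_width: 0.129
grasp_force: 58.7
```

```bash
python3 look.py w6;python3 key.py pics/w6.npz; python3 - <<'E'
from h import *
print(state()['contact_force'])
E
```

```text
[ 0.5172 -0.2451  0.1128] 58.7
bar x -0.0387 0.0407 y [-0.0057  0.0007  0.0067] ztop -0.0238 slope [ 0.0168 -0.0238] 3478 rows 162 307
yaw slope deg [0.11 0.03]
[ 0.81059053 -0.12115974 -1.53953551]
```

jog_arm:
  targets:
    - [[0,0,0.06],[0,0,0],0]
    - [[0,0,0.06],[0,0,0],0]
    - [[0,0,0.06],[0,0,0],30]
    - [[0,0,0.06],[0,0,0],60]
    - [[0,0,0.06],[0,0,0],60]
    - [[0,0,0.06],[0,0,0],60]

```text
time: 7.85
tool_pos: [0.5173, -0.2452, 0.1117]
tool_rot: [-0.0, 0.27, 0.963, -0.0]
contact_force: [-0.2, 0.4, -0.3]
gripper_width: 0.597
grasp_force: 0.0
```

```bash
python3 look.py w7;python3 key.py pics/w7.npz; python3 - <<'E'
from h import *
print(state()['contact_force'])
E
```

```text
[ 0.5173 -0.2452  0.1117] 58.7
bar x -0.0396 0.0399 y [-0.0064  0.0002  0.0061] ztop -0.0245 slope [ 0.0045 -0.0244] 3536 rows 164 308
yaw slope deg [ 0.35 -0.  ]
[ 0.19692937  0.0237643  -0.09029504]
```

The key is seated: the bar top is at 0.1362 m, which is 0.136 m when fully seated. It's upright and let go. Next I'll rise straight up and go over to the plunger.

jog_arm:
  targets:
    - [[0,0,-0.6],[0,0,0],70]
    - [[0,0,-1.6],[0,0,0],75]
    - [[0,0,-3.4],[0,0,0],75]
    - [[0,0,-3.4],[0,0,0],75]
    - [[0,0,-3.4],[0,0,0],75]

```text
time: 8.52
tool_pos: [0.5176, -0.2453, 0.1976]
tool_rot: [0.001, 0.27, 0.963, -0.0]
contact_force: [-0.3, -0.0, 0.4]
gripper_width: 0.751
grasp_force: 0.0
```

```bash
cat > red.py <<'E'
from h import *
import sys
def red(n,p,d,T=None):
    cm=cam(n,T); h=cv2.cvtColor(p,cv2.COLOR_RGB2HSV); P=pts(d,cm)
    m=((h[...,0]<8)|(h[...,0]>172))&(h[...,1]>130)&(h[...,2]>60)&(P[...,0]>.45)&(P[...,0]<.65)&(P[...,1]<-.05)&(P[...,1]>-.25)&(P[...,2]>.05)
    q=P[m]; zt=np.percentile(q[:,2],95); v,u=np.nonzero(m&(P[...,2]>zt-.006))
    g=np.array([ray(a,b,zt-.002,cm)[:2] for a,b in zip(u,v)],np.float32)*1000
    print(n,'px',u.mean().round(),v.mean().round(),'circle',np.round(cv2.minEnclosingCircle(g),1) if 0 else cv2.minEnclosingCircle(g),'rect',cv2.minAreaRect(g)[:2],'ztop',zt.round(4))
E
python3 - <<'E'
from red import *
for n in ('top','side'):
    p,d=grab_frame(n); red(n,p,d)
    z=np.load(f'pics/{n}0.npz'); red(n,z['p'],z['d'])
go([.5605,-.1285,.19],58.7)
E
```

```text
top px 448.0 259.0 circle ((488.0303955078125, -163.69447326660156), 47.58264923095703) rect ((486.4006042480469, -166.46871948242188), (16.16999626159668, 94.67615509033203)) ztop 0.5503
top px 296.0 199.0 circle ((558.7053833007812, -126.2785873413086), 12.328906059265137) rect ((559.4404296875, -126.40357208251953), (23.091947555541992, 21.048091888427734)) ztop 0.0929
side px 270.0 173.0 circle ((560.224609375, -121.95619201660156), 12.653589248657227) rect ((559.0927124023438, -121.17723083496094), (20.005706787109375, 20.126800537109375)) ztop 0.0902
side px 270.0 173.0 circle ((560.1788940429688, -121.69607543945312), 12.648754119873047) rect ((559.0121459960938, -120.86669158935547), (20.10280418395996, 20.02961540222168)) ztop 0.0904
   alt 58.7 [-0.   -0.01  0.  ]
   alt 238.7 [ 2.00e-02 -0.00e+00 -2.25e+01]
shift [0.921 4.885 0.228] turn [-0.    -0.015  0.003]
```

jog_arm:
  targets:
    - [[0.9,4.9,0],[0,0,0],75]
    - [[0.9,4.9,0],[0,0,0],75]
    - [[0.9,4.9,0],[0,0,0],75]
    - [[0.9,4.9,0],[0,0,0],75]
    - [[0.9,4.9,0],[0,0,0],75]

```text
time: 9.25
tool_pos: [0.5612, -0.13, 0.1962]
tool_rot: [-0.001, 0.27, 0.963, -0.0]
contact_force: [0.2, -0.9, -0.5]
gripper_width: 0.75
grasp_force: 0.0
```

```bash
python3 look.py w8; python3 - <<'E'
from red import *
z=np.load('pics/w8.npz'); red('wrist',z['p'],z['d'],z['T'])
E
```

```text
[ 0.5613 -0.13    0.1964] 58.6
wrist px 258.0 172.0 circle ((559.8323364257812, -127.70232391357422), 11.271844863891602) rect ((556.72802734375, -125.84261322021484), (21.5733699798584, 14.790310859680176)) ztop 0.0911
```

View pics/w8.png

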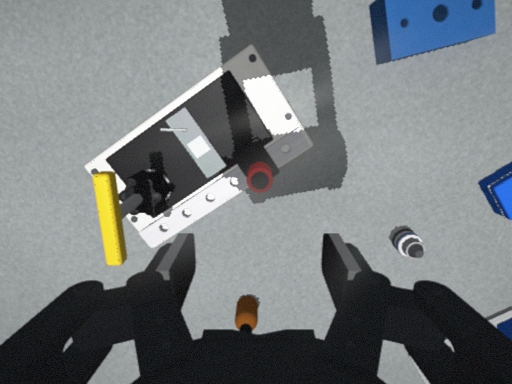

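The wrist view shows the plunger knob at (259,177), midway between the fingers. The key stands in the clamp knob at (110,215), clear of the gripper. I'll descend onto the plunger.

```bash
python3 - <<'E'
from h import *
go([.5608,-.1283,.057],58.7)
E
```

```text
alt 58.7 [-0.   -0.   -0.01]
   alt 238.7 [-1.000e-02  0.000e+00  2.249e+01]
shift [0.049 0.051 5.576] turn [-0.002 -0.004 -0.01 ]
```

jog_arm:
  targets:
    - [[0.05,0.05,2.2],[0,0,0],75]
    - [[0.05,0.05,3.6],[0,0,0],75]
    - [[0.05,0.05,4.6],[0,0,0],70]
    - [[0.05,0.05,5.3],[0,0,0],65]
    - [[0.05,0.05,5.5],[0,0,0],60]
    - [[0.05,0.05,5.5],[0,0,0],60]

```text
time: 10.05
tool_pos: [0.5618, -0.1276, 0.0599]
tool_rot: [0.0, 0.27, 0.963, -0.0]
contact_force: [0.7, 0.8, 0.8]
gripper_width: 0.595
grasp_force: 0.0
```

```bash
python3 - <<'E'
from h import *
go([.5608,-.1283,.057],58.7)
E
```

```text
alt 58.7 [ 0.    0.01 -0.  ]
   alt 238.7 [ 1.00e-02 -0.00e+00  2.25e+01]
shift [ 0.018 -0.045  0.115] turn [ 0.001  0.006 -0.   ]
```

jog_arm:
  targets:
    - [[0.02,-0.04,0.1],[0,0,0],45]
    - [[0.02,-0.04,0.1],[0,0,0],0]
    - [[0.02,-0.04,0.1],[0,0,0],0]
    - [[0.02,-0.04,0.1],[0,0,0],0]
    - [[0.02,-0.04,0.1],[0,0,0],0]

```text
time: 10.68
tool_pos: [0.5608, -0.1282, 0.0579]
tool_rot: [0.0, 0.269, 0.963, -0.0]
contact_force: [-2.9, -2.2, 5.5]
gripper_width: 0.261
grasp_force: 58.8
```

Gripped: the opening reads 3 mm low, the same offset as on the 14 mm bar, which gives 25 mm. Now I'll pull straight up.

jog_arm:
  targets:
    - [[0,0,-0.15],[0,0,0],0]
    - [[0,0,-0.3],[0,0,0],0]
    - [[0,0,-0.45],[0,0,0],0]
    - [[0,0,-0.56],[0,0,0],0]
    - [[0,0,-0.56],[0,0,0],0]
    - [[0,0,-0.56],[0,0,0],0]

```text
time: 11.42
tool_pos: [0.5605, -0.1281, 0.0685]
tool_rot: [0.001, 0.27, 0.963, -0.0]
contact_force: [6.6, -4.4, -11.5]
gripper_width: 0.255
grasp_force: 59.3
```

```bash
python3 look.py w9; python3 - <<'E'
from red import *
s=state(); print(s['contact_force'],s['tool_pos'])
z=np.load('pics/w9.npz'); p=z['p']; q,d=grab_frame('side'); red('side',q,d)
b=cv2.resize(q[110:230,230:350],(384,384),interpolation=cv2.INTER_CUBIC); save('f9.png',np.hstack([p[:,64:464],b]))
E
```

```text
[ 0.5605 -0.1281  0.0685] 58.7
[  6.93750574  -4.66390838 -12.1692926 ] [ 0.5604985  -0.12805821  0.06848588]
side px 275.0 55.0 circle ((605.26513671875, -328.27703857421875), 244.25347900390625) rect ((593.3282470703125, -331.09417724609375), (42.8762092590332, 488.1620788574219)) ztop 0.3056
```

View pics/f9.png

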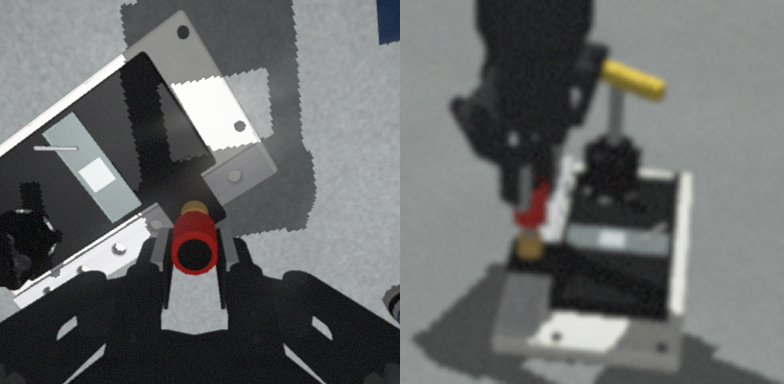

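jog_arm:
  targets:
    - [[0,0,-0.08],[0,0,0],0]
    - [[0,0,-0.15],[0,0,0],0]
    - [[0,0,-0.2],[0,0,0],0]
    - [[0,0,-0.2],[0,0,0],0]
    - [[0,0,-0.2],[0,0,0],0]
    - [[0,0,-0.2],[0,0,0],0]

```text
time: 12.28
tool_pos: [0.5604, -0.1281, 0.0721]
tool_rot: [0.001, 0.27, 0.963, -0.0]
contact_force: [9.8, -6.2, -18.5]
gripper_width: 0.259
grasp_force: 59.8
```

```bash
cat > red2.py <<'E'
from red import *
# knob's height: red's top-face depth from the wrist, before and now
for f in ('w9','w10'):
    z=np.load(f'pics/{f}.npz'); P=pts(z['d'],cam('wrist',z['T'])); h=cv2.cvtColor(z['p'],cv2.COLOR_RGB2HSV)
    m=((h[...,0]<8)|(h[...,0]>172))&(h[...,1]>130)&(h[...,2]>60)&(P[...,2]<.14)&(P[...,2]>.05)&(np.linalg.norm(P[...,:2]-[.56,-.128],axis=-1)<.03)
    print(f,'red z',np.percentile(P[m][:,2],[50,80,95]).round(4),m.sum())
s=state(); print(s['contact_force'],s['tool_pos'],s['gripper_width'],s['grasp_force'])
E
python3 look.py w10; python3 red2.py
```

```text
[ 0.5604 -0.128   0.0721] 58.7
w9 red z [0.0996 0.1009 0.1016] 1653
w10 red z [0.1032 0.1045 0.1051] 1647
[  9.63842952  -6.06273851 -18.26714859] [ 0.56040255 -0.12803405  0.07213803] 0.25700347268408597 59.77353751659393
```

The plunger is at its stop: it rose 14 mm by both tool and camera, and the pull of 18 N exceeds the spring's 14 N. One last check of the key, then I'll hand in.

```bash
python3 - <<'E'
from h import *
p,d=grab_frame('side'); print([b for b in bar(p,d,cam('side'),.1355) if b[0][1]<-150])
s=state(); print(s['contact_force'],s['tool_pos'],s['grasp_force'])
print(job_done())
E
```

```text
[(array([ 506.6, -231.2]), array([18.1, 57.3]), np.float32(148.4), np.float64(0.1343))]
[  9.21940023  -5.60717475 -19.34111559] [ 0.56038985 -0.12805231  0.07215617] 59.77329611778259
the job is handed in; nothing more can be done
None
```

The middle-sized hex key is fully seated and standing free in the clamp knob, the gripper is still holding the plunger back against its stop (14 mm), and the job is handed in, though no verdict came back.

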